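Unscrew the left-hand spinner of a fan beside the budgie cage

ROBOT

A 7-joint arm with a two-finger parallel gripper is mounted at the origin on the work surface. World frame = base frame: x ahead of the robot, y to its left, z up, the work surface at z = 0. Lengths are in m, angles in rad, forces in N, time in s.
With the tool pointing down it reaches from about 0.425 to 0.95 m from the base axis. Payload 4.7 kg.
Tool frame: the origin (TCP) lies at the very end of the fingers, on their centre line; the grasp point (between the pads) lies 19 mm behind it; z points along the fingers, y is the line along which they close (so a half turn about z gives the same grasp; the last joint's range is limited). The gripper opens to 85 mm and grips with 20 to 120 N. Pads are 22 mm wide; open, the fingers measure 114 mm over their backs; the gripper's body (76 mm by 85 mm) begins 54 mm behind the grasp point. The pads swing forward as they close: fully open they stand 13 mm farther back than shut.
Start: joints at [1.218, 0.469, -0.049, 1.532, 0.024, 1.141, -0.082], TCP at [0.215, -0.64, 0.231] pointing down, gripper open.
Joint ranges: [-2.59, 2.59], [-0.33, 1.99], [-1.39, 1.29], [0.1, 2.45], [-1.04, 4.18], [0.21, 1.99], [-2.66, 2.66]. Speed limits (rad/s): [2.57, 2.57, 3.14, 3.14, 3.14, 3.14, 3.14].

INTERFACE

Orientations are given as a unit quaternion [x, y, z, w].
In Python, from plant import read_state, read_camera, camera_params, finish_job gives the robot as it stands. The module is installed in compiled form; this text tells all that it offers.
- The arm moves only by the tool play_rows, never from a script. Its argument "series" is text: rows parted by semicolons, each of 7 numbers parted by spaces: the turn, a rotation vector about the tool's x, y, z as a fraction of full scale, then the shift along the tool's x, y, z as a fraction of full scale, then the opening, from -1 (shut) to 1 (fully open). A call has 1 to 8 rows; each row shifts and turns the commanded pose from where the row before left it, along the tool's axes as they then stand; what a row does not reach is not made up. Full scale, the value 1, is 250 mm for a shift and 0.08 rad for a turn. A row lasts 1/12 s, in which the tool goes at most 41.7 mm and 7.16 degrees, less where a joint would pass 70% of its speed; a pose out of reach is approached as far as the arm can. A call with a number of a shift or a turn outside -1 to 1 is refused whole. A call with a gripper value outside its range is refused whole. The fingers move at their own pace and stop on an object; "newtons" is the grip in N (left out, the last holds). Time passes only in rows, so rows that do not move let the fingers close. It gives the time, the measured TCP pose, the force, the opening and the grip force at its end, in the units of the state.
- read_state(): the state, without advancing time (a new reading comes with each control period).
- read_camera(name): name is "scene" or "top" or "wrist"; returns (picture, depth): 384x512x3 uint8, red, green, blue; 384x512 float32, m along the optical axis (not along the pixel's ray), 0 where there is no reading.
- camera_params(name): a dict with "fx", "fy", "cx", "cy" (pixels), "xyz" and "attitude" of the camera in the world; the wrist camera has in their place "hand_eye" (4x4, takes a point from camera to tool coordinates, whose origin is the TCP and whose axes are the flange's). Camera axes: x right, y up, looking along -z (the intrinsics and any distortion apply to the point x, -y, -z); pixel columns grow to the right and rows downward; lengths in m; the calibration is good to about 2 mm. A picture is of the moment at which its call begins: read the wrist's pose just before it. camera_params takes no time and is no camera call.
- finish_job(): hands the job in; it is judged then, once.
The state is a dict: "time": time; "joint_pos": joint angles; "dq": joint speeds; "effort": joint torques, N m; "eef_pos": TCP position; "eef_rot": TCP orientation; "ft_force": force on the tool from outside, world axes, zero at the start; "moment": the same for the moment, N m; "gripper_width": finger opening in m; "grasp_force": force on a finger pad.
Only numpy, scipy, OpenCV 4.12 (cv2) and the standard library are available. Lean on these libraries where they do the work, as an engineer would, in place of code of your own. Each camera call takes 0.05 s, during which the arm holds its last target. There are 200 camera calls.

TASK

The desk fan beside the budgie cage is full of feathers and its blade has to come off for washing: unscrew the black spinner cap from the middle of the blade, lift it off and stand it, open end down, in the aluminium dish, setting it down rather than dropping it. Fan spinners have a left-hand thread, so it loosens clockwise seen from above; make sure by feel that it is giving and running up the thread, and never force the plastic thread by turning it the tight way, pressing or pulling hard on it, driving it on past the end of its run, or tugging it off before the thread has let go. Leave the other things on the table where they are.

Things in the scene. Friction and masses are not known exactly. Their poses are not given: they have to be found in the camera images.
- spinner: Black fluted plastic spinner cap, round, 42 mm across, shallow dome, 36 mm high, 30 g, screwed on the fan's nose. Origin: centre of its open underside; z up its axis. Grip it across any diameter, fingertips 3 to 15 mm above the underside. The thread is harmed by more than 35 N between spinner and fan (the washer's push counted in).
- seat (a point): Point on the fan's axis, 176 mm up: where the spinner's underside sits (+-1.5 mm). Quick-release LEFT-hand thread: clockwise from above the spinner loosens and rises 3.25 mm per rad, axial play 0.8 mm; let go, it stays put. For the first 15 to 70 degrees a springy rubber washer below (2.5 N/mm) makes it drag, fading as it loosens; the tight way the drag grows to a hard stop.
- nose_top (a point): Top of the fan's threaded nose (29 mm across), 17 mm above the seat. Clockwise, the thread runs to a hard stop after 80 to 135 degrees, depending on how tight the spinner was; only over the last 10 degrees before that stop does it lift straight off. Both are to be found by feel: before that a light upward pull is resisted, at the stop the turning moment jumps (0.06 N m and up).
- fan: Desk fan on a tubular stand, fixed, head facing the ceiling, front guard off. Origin: on the table under its vertical axis. Hub 62 mm across, top 171 mm up; blades below 164 mm; open rear guard: hoop 242 mm across, top 163 mm up; tilt knobs at y = +-155 mm, up to 167 mm. A clothes peg clips a blade to the guard (up to 170 mm), so the rotor cannot turn.
- dish: Round shallow aluminium dish, loose, 132 mm across at the rim, 28 mm high, flat floor 100 mm across. Origin: centre of its underside; floor 4 mm above the origin.
- perch_cone: White ceramic perch cone, 54 mm across, 78 mm high. Bystander.
- bell_toy: Blue plastic bell toy, 48 mm across, 48 mm high. Bystander.
- feeder_tube: Transparent seed feeder tube with white ends, lying down, 180 mm long, 39 mm across. Bystander.
- seed_jar: Glass seed jar with a steel lid, 72 mm across, 100 mm high. Bystander.
- tea_glass: Small tea glass, 56 mm across, 85 mm high. Bystander.
- dust_brush: Dusting brush lying flat, about 200 mm long. Bystander.
- screwdriver: Screwdriver lying flat, about 200 mm long. Bystander.
There are look-alikes about, which are no part of the job. Of the things like the spinner, leave any that is turquoise; of the rest the larger one is meant.

How it is judged:
By the outcome, as a careful person would: the job done as asked, in the order asked, and still so for the second after the job is handed in, with the robot touching nothing.
It also fails if it takes over 69 s, if anything falls off the work surface, if the arm or the gripper's body presses on something with over 40 N, if the wrist force passes 120 N, or if a joint passes its speed limit or range.

## Working session

There is one attempt and no reset: what is moved stays moved. The work goes in short steps, Python scripts to look and compute and a tool call to move; the robot and the scene stay as the last step left them, time stands still between calls to the robot, and variables do not carry over. Pictures are saved under pics/ and viewed, at most 10 in all, crops included, and the job is handed in when it is done.

Besides the shell and the picture viewer there is one more tool, called after ">>>" as name(argument=value, ...) on one line, values as JSON. play_rows: Moves the arm, as the interface text tells. Its arguments: {"type":"object","properties":{"series":{"type":"string"},"newtons":{"type":"number"}},"required":["series"]}

```bash
mkdir -p pics; python3 - <<'E'
from plant import *
import cv2,numpy as np
s=read_state();print(s)
for n in("scene","top"):
    p,d=read_camera(n);print(n,camera_params(n))
    np.savez(f'{n}.npz',p=p,d=d)
    cv2.imwrite(f'pics/{n}0.png',cv2.resize(p[:,:,::-1],(768,576),interpolation=cv2.INTER_CUBIC))
print(camera_params("wrist"))
E
```

```text
{'time': 0.0, 'joint_pos': array([ 1.2180739 ,  0.46945854, -0.04861842,  1.53369379,  0.02407153,
        1.14099011, -0.08227851]), 'dq': array([-6.33838776e-04,  6.96970560e-05,  5.34103822e-04,  3.12634731e-04,
        3.23628321e-04,  1.69565024e-03,  3.34315404e-05]), 'effort': array([ 4.44220350e-04, -5.10315835e+01, -4.62975469e-02, -2.37710434e+01,
        1.07673972e-02,  7.58423936e-03,  9.88699469e-06]), 'eef_pos': array([ 0.21462543, -0.63935364,  0.23025001]), 'eef_rot': array([ 9.86915501e-01,  1.61235319e-01, -1.75916685e-04, -9.66914212e-04]), 'ft_force': array([0.78546552, 0.30095971, 0.68862291]), 'moment': array([-0.04919422, -0.03563986,  0.0104832 ]), 'grasp_force': 0.0, 'gripper_width': 0.08540045444929056}
scene {'fx': 462.3804878171276, 'fy': 462.3804878171276, 'cx': 254.32965937464763, 'cy': 195.94381269821213, 'xyz': array([1.22354362, 0.48795658, 1.19269071]), 'attitude': array([0.14282456, 0.28275937, 0.84528699, 0.43027688])}
top {'fx': 474.6082969398342, 'fy': 474.6082969398342, 'cx': 249.91890970321788, 'cy': 184.23161911486227, 'xyz': array([0.38017068, 0.02332948, 1.58680263]), 'attitude': array([-0.04231497,  0.05354509,  0.71375747, -0.69706   ])}
{'fx': 305.94327537013254, 'fy': 305.94327537013254, 'cx': 259.13447191812173, 'cy': 188.51321775478272, 'hand_eye': array([[ 8.52397866e-04,  9.51850417e-01,  3.06561670e-01,
         7.81009284e-02],
       [ 9.99999622e-01, -8.64312336e-04, -9.68858440e-05,
         1.67063058e-04],
       [ 1.72744203e-04,  3.06561637e-01, -9.51850793e-01,
        -1.43347383e-01],
       [ 0.00000000e+00,  0.00000000e+00,  0.00000000e+00,
         1.00000000e+00]])}
```

View pics/scene0.png

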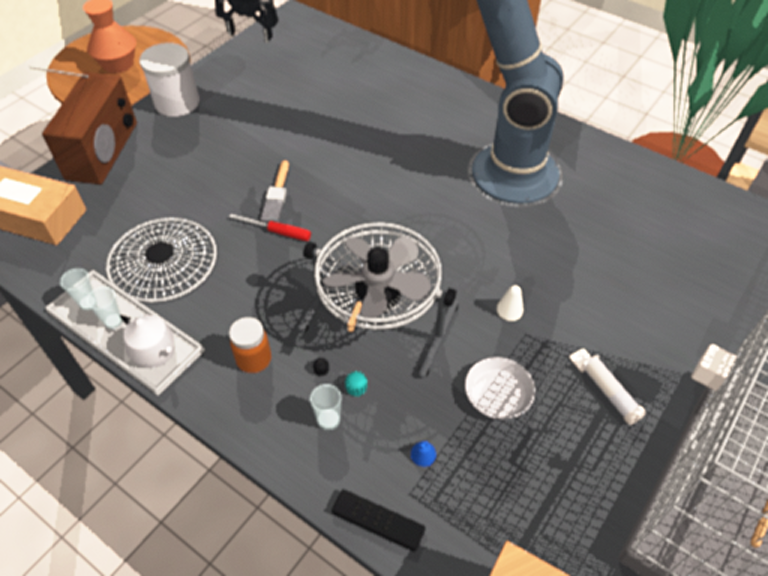

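View pics/top0.png

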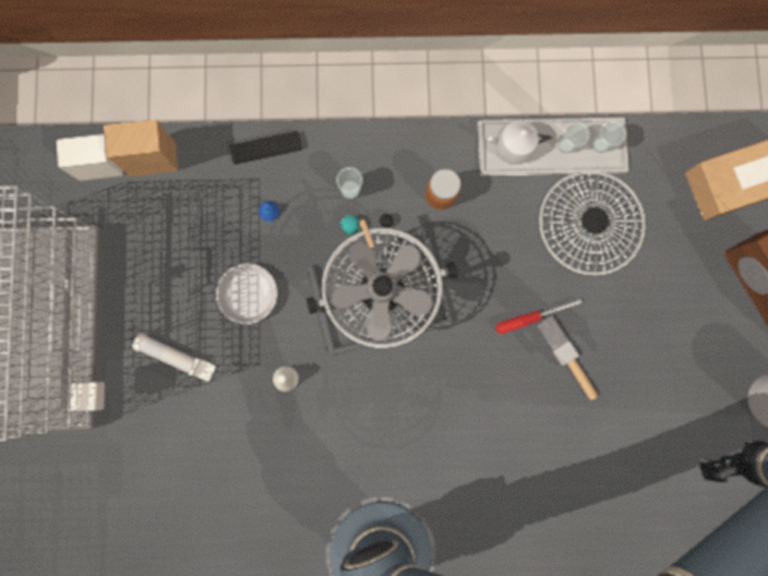

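The scene picture shows the spinner at (377,258) on the fan and the dish at (500,388). In the top view they are at (382,286) and (247,294). The small black cap and the turquoise one by the glass are look-alikes.

```bash
cat > h.py <<'E'
from plant import *
import numpy as np,cv2
from scipy.spatial.transform import Rotation as R
def pose(n):
    c=camera_params(n)
    if n!="wrist": return c,R.from_quat(c["attitude"]).as_matrix(),np.array(c["xyz"])
    s=read_state();Rt=R.from_quat(s["eef_rot"]).as_matrix();H=np.array(c["hand_eye"])
    return c,Rt@H[:3,:3],s["eef_pos"]+Rt@H[:3,3]
def ray(P,u,v):
    c,Rc,t=P; d=Rc@np.array([(u-c["cx"])/c["fx"],-(v-c["cy"])/c["fy"],-1.]); return t,d
def onplane(P,u,v,z):
    t,d=ray(P,u,v); return t+d*(z-t[2])/d[2]
def dpt(P,u,v,dep):
    t,d=ray(P,u,v); return t+d*dep
def blobs(m,amin=20):
    n,l,st,ce=cv2.connectedComponentsWithStats(m.astype(np.uint8)); return [(st[i],ce[i]) for i in range(1,n) if st[i,4]>=amin]
def move(target,yaw=0):
    s=read_state();Rt=R.from_quat(s["eef_rot"]).as_matrix()
    return Rt.T@(np.array(target)-s["eef_pos"])*4 # full scale units
E
python3 - <<'E'
from h import *
for n,sp,di in(("top",(382,286),(247,294)),("scene",(377,258),(500,388))):
    z=np.load(n+'.npz');p,d=z['p'],z['d'];P=pose(n)
    u,v=int(sp[0]/1.5),int(sp[1]/1.5)
    m=np.zeros(d.shape,bool);m[v-16:v+17,u-16:u+17]=p[v-16:v+17,u-16:u+17].max(2)<50
    for st,ce in blobs(m): print(n,'dark',st,ce,onplane(P,*ce,.195 if n=='scene' else .21))
    pts=np.array([dpt(P,x,y,d[y,x]) for y in range(v-20,v+21) for x in range(u-20,u+21) if d[y,x]>0])
    k=pts[(pts[:,2]>.195)&(pts[:,2]<.25)];print('depth',len(k),k.mean(0) if len(k) else 0,k.min(0) if len(k) else 0,k.max(0) if len(k) else 0)
    u,v=int(di[0]/1.5),int(di[1]/1.5)
    pts=np.array([dpt(P,x,y,d[y,x]) for y in range(v-32,v+33) for x in range(u-32,u+33) if d[y,x]>0])
    k=pts[(pts[:,2]>.018)&(pts[:,2]<.034)];c=(k.min(0)+k.max(0))/2;print('dish',len(k),c,k.min(0),k.max(0), onplane(P,di[0]/1.5,di[1]/1.5,.02))
P=pose("top")
print('knobs',onplane(P,313/1.5,305/1.5,.15),onplane(P,449/1.5,270/1.5,.15))
E
```

```text
depth 146 [ 0.55212518 -0.01340883  0.20815949] [ 0.53314214 -0.03334774  0.19585227] [0.57226596 0.00521699 0.21681015]
dish 277 [0.56220779 0.28148144 0.02585875] [0.49697516 0.21700496 0.01803309] [0.62744041 0.34595793 0.03368441] [0.56083723 0.27906568 0.02      ]
scene dark [245 165  13  17 184] [251.35869565 173.31521739] [ 0.55919755 -0.0087703   0.195     ]
depth 150 [ 0.55697973 -0.00932653  0.20636771] [ 0.53199185 -0.03512964  0.19594144] [0.57458563 0.00768959 0.21466846]
dish 318 [0.56126783 0.28251029 0.02551034] [0.49534296 0.21760844 0.01802855] [0.62719269 0.34741214 0.03299214] [0.56117179 0.28393579 0.02      ]
knobs [0.52038063 0.12466584 0.15      ] [ 0.58568754 -0.15368151  0.15      ]
```

>>> play_rows(series="0 0 0 0 0 -0.1 1;0 0 0 0.1 -0.1 -0.1 1;0 0 0 0.11 -0.1 -0.08 1;0 0 0 0.11 -0.1 0 1;0 0 0 0.11 -0.1 0 1;0 0 0 0.11 -0.1 0 1;0 0 0 0.11 -0.1 0 1;0 0 0 0.11 -0.1 0 1")

```text
time: 0.77
eef_pos: [0.3388, -0.4132, 0.2998]
eef_rot: [0.987, 0.161, -0.0, -0.0]
ft_force: [-0.3, 0.0, 0.4]
gripper_width: 0.0851
grasp_force: 0.0
```

>>> play_rows(series="0 0 0 0.11 -0.1 0 1;0 0 0 0.11 -0.1 0 1;0 0 0 0.11 -0.1 0 1;0 0 0 0.11 -0.1 0 1;0 0 0 0.11 -0.1 0 1;0 0 0 0.11 -0.1 0 1;0 0 0 0.11 -0.1 0 1;0 0 0 0.11 -0.1 0 1")

```text
time: 1.43
eef_pos: [0.4836, -0.1538, 0.2999]
eef_rot: [0.987, 0.161, -0.0, 0.0]
ft_force: [0.6, -0.5, 0.1]
gripper_width: 0.0854
grasp_force: 0.0
```

```bash
python3 - <<'E'
from h import *
s=read_state();print(s["time"],s["eef_pos"],s["eef_rot"],s["joint_pos"].round(3),s["ft_force"],move((.553,-.014,.29)))
E
```

```text
1.4333 [ 0.48357865 -0.1538477   0.29993155] [ 9.86936068e-01  1.61112251e-01 -1.95965570e-04  5.30609751e-05] [ 0.567  0.16  -0.387  1.814  0.066  1.18  -1.088] [ 0.57467886 -0.52994981  0.10764442] [ 0.44118022 -0.44204392  0.03952964]
```

>>> play_rows(series="0 0 0 0.11 -0.11 0.01 1;0 0 0 0.11 -0.11 0.01 1;0 0 0 0.11 -0.11 0.01 1;0 0 0 0.11 -0.11 0.01 1;0 0 -1 0 0 0 1;0 0 -1 0 0 0 1;0 0 -1 0 0 0 1;0 0 -1 0 0 0 1")

```text
time: 2.1
eef_pos: [0.5524, -0.0159, 0.2895]
eef_rot: [0.948, 0.319, -0.001, -0.0]
ft_force: [-0.3, -0.1, -0.2]
gripper_width: 0.0852
grasp_force: 0.0
```

>>> play_rows(series="0 0 -1 0 0 0 1;0 0 -1 0 0 0 1;0 0 -1 0 0 0 1;0 0 -1 0 0 0 1;0 0 -1 0 0 0 1;0 0 -1 0 0 0 1;0 0 -1 0 0 0 1;0 0 -1 0 0 0 1")

```text
time: 2.77
eef_pos: [0.5523, -0.0164, 0.2897]
eef_rot: [0.8, 0.6, -0.0, -0.0]
ft_force: [0.5, 0.3, 0.3]
gripper_width: 0.0855
grasp_force: 0.0
```

>>> play_rows(series="0 0 -1 0 0 0 1;0 0 -1 0 0 0 1;0 0 -1 0 0 0 1;0 0 -1 0 0 0 1;0 0 -1 0 0 0 1;0 0 -1 0 0 0 1;0 0 -1 0 0 0 1;0 0 0 0 0 0 1")

```text
time: 3.43
eef_pos: [0.5523, -0.0164, 0.2896]
eef_rot: [0.604, 0.797, -0.0, -0.0]
ft_force: [0.3, 0.3, -0.4]
gripper_width: 0.0857
grasp_force: 0.0
```

```bash
python3 - <<'E'
from h import *
s=read_state();print(s["time"],s["eef_pos"],s["eef_rot"],s["joint_pos"].round(3),s["ft_force"],s["moment"])
P=pose("wrist");p,d=read_camera("wrist")
np.savez('w1.npz',p=p,d=d);cv2.imwrite('pics/w1.png',p[:,:,::-1])
c,Rc,t=P
# project expected spinner centre
q=Rc.T@(np.array([.553,-.014,.21])-t);print('exp px',c["cx"]+c["fx"]*q[0]/-q[2],c["cy"]-c["fy"]*q[1]/-q[2])
pts=np.array([dpt(P,x,y,d[y,x]) for y in range(384) for x in range(512) if 0<d[y,x]<.4])
k=pts[(pts[:,2]>.183)&(pts[:,2]<.225)&(np.hypot(pts[:,0]-.553,pts[:,1]+.014)<.04)]
print(len(k),k.mean(0),k.min(0),k.max(0))
E
```

```text
3.4333 [ 0.55231692 -0.01643789  0.28961781] [ 6.03836999e-01  7.97107663e-01 -2.41026459e-04 -4.40406050e-04] [ 0.54   0.302 -0.731  1.719  0.214  1.203  0.028] [ 0.32001133  0.32054919 -0.36670242] [ 0.00146768  0.00762634 -0.02246636]
exp px 261.4644675558066 194.04690534048552
2155 [ 0.55249596 -0.0099615   0.20699958] [ 0.53272661 -0.03382094  0.18304391] [0.57416857 0.00742564 0.21371892]
```

View pics/w1.png

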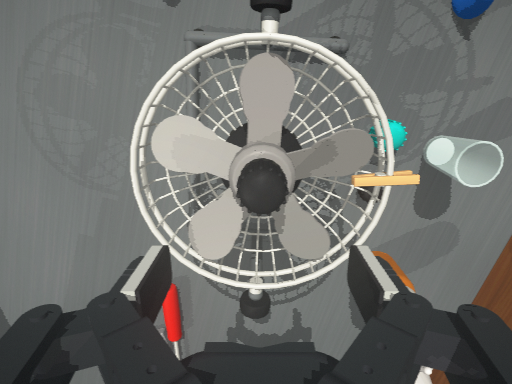

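The wrist view shows the black spinner around (262,186), on the hub. I'll turn back a bit more for range, then compute the descent.

>>> play_rows(series="0 0 -1 0 0 0 1;0 0 -1 0 0 0 1;0 0 -1 0 0 0 1;0 0 -1 0 0 0 1;0 0 -1 0 0 0 1;0 0 -1 0 0 0 1;0 0 -1 0 0 0 1;0 0 0 0 0 0 1")

```text
time: 4.15
eef_pos: [0.5525, -0.0164, 0.2898]
eef_rot: [0.361, 0.933, -0.0, -0.0]
ft_force: [0.3, -0.2, -0.1]
gripper_width: 0.0857
grasp_force: 0.0
```

```bash
python3 - <<'E'
from h import *
s=read_state();print(s["joint_pos"].round(3))
P=pose("wrist");p,d=read_camera("wrist")
pts=np.array([dpt(P,x,y,d[y,x]) for y in range(384) for x in range(512) if 0<d[y,x]<.4])
k=pts[(pts[:,2]>.183)&(pts[:,2]<.225)&(np.hypot(pts[:,0]-.553,pts[:,1]+.014)<.03)]
c=(np.percentile(k,.5,axis=0)+np.percentile(k,99.5,axis=0))/2;print(len(k),c,k.min(0),k.max(0))
(x,y),r=cv2.minEnclosingCircle(k[:,:2].astype(np.float32));print(x,y,r)
near=k[np.hypot(k[:,0]-x,k[:,1]-y)<.004];print('top',np.median(near[:,2]))
h=pts[(np.hypot(pts[:,0]-x,pts[:,1]-y)<.03)&(np.hypot(pts[:,0]-x,pts[:,1]-y)>.024)&(pts[:,2]>.165)];print('hub',np.median(h[:,2]),len(h))
print(move((.5535,-.0135,.181)))
E
```

```text
[ 0.618  0.327 -0.839  1.715  0.258  1.215  0.547]
2149 [ 0.5525377  -0.01288583  0.19840565] [ 0.532394   -0.03397075  0.18300753] [0.57349974 0.00751435 0.21411533]
0.5532474517822266 -0.01337138656526804 0.02095981314778328
top 0.21203458299763558
hub 0.37544871131366475 3040
[0.00482491 0.01128133 0.4356108 ]
```

>>> play_rows(series="0 0 0 0.004 0.011 0.03 1;0 0 0 0 0 0.07 1;0 0 0 0 0 0.08 1;0 0 0 0 0 0.08 1;0 0 0 0 0 0.08 1;0 0 0 0 0 0.06 1;0 0 0 0 0 0.038 1;0 0 0 0 0 0 1")

```text
time: 4.87
eef_pos: [0.5523, -0.0136, 0.1782]
eef_rot: [0.361, 0.933, -0.001, -0.002]
ft_force: [-0.4, -0.1, 0.5]
gripper_width: 0.0854
grasp_force: 0.0
```

```bash
python3 - <<'E'
from h import *
s=read_state();print(s["eef_pos"],s["ft_force"],s["moment"],move((.553,-.0133,.180)))
p,d=read_camera("wrist");cv2.imwrite('pics/w2.png',p[:,:,::-1])
E
```

```text
[ 0.55226304 -0.01360817  0.17821067] [-0.41449517 -0.07230835  0.46649645] [-0.00098027  0.02752566  0.00196698] [-0.00132565  0.00287594 -0.00716994]
```

View pics/w2.png

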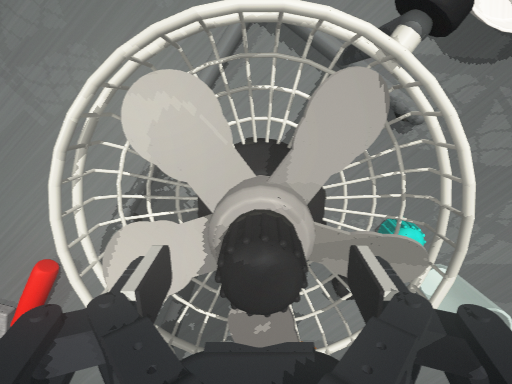

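The spinner (262,262) is centred between the fingers (170 and 350). Next I close on it.

>>> play_rows(series="0 0 0 -0.001 0.003 -0.007 0.3;0 0 0 0 0 0 0.1;0 0 0 0 0 0 0.1;0 0 0 0 0 0 -0.1;0 0 0 0 0 0 -0.1;0 0 0 0 0 0 -0.1;0 0 0 0 0 0 -0.1", newtons=25)

```text
time: 5.5
eef_pos: [0.5547, -0.0134, 0.1834]
eef_rot: [0.361, 0.933, -0.0, 0.001]
ft_force: [-2.0, -1.0, 5.7]
gripper_width: 0.0411
grasp_force: 24.7
```

```bash
cat > st.py <<'E'
from h import *
s=read_state();a=R.from_quat(s["eef_rot"]).as_matrix()
print(s["time"],s["eef_pos"].round(4),'yawcw',np.degrees(-np.arctan2(a[1,0],a[0,0])).round(1),'F',s["ft_force"].round(2),'M',s["moment"].round(3),'w',round(s["gripper_width"],4),s["grasp_force"],'q7',s["joint_pos"][6].round(2),'Ftool',(a.T@s["ft_force"]).round(2))
E
python3 st.py
```

```text
5.5 [ 0.5547 -0.0134  0.1834] yawcw -137.7 F [-1.95 -1.01  5.68] M [-0.224  0.397 -0.046] w 0.0411 24.701068997383118 q7 0.45 Ftool [ 0.76 -2.06 -5.68]
```

>>> play_rows(series="0 0 0 0 0 -0.006 -0.1;0 0 0 0 0 0 -0.1;0 0 0 0 0 0 -0.1")

```text
time: 5.75
eef_pos: [0.5547, -0.0134, 0.1838]
eef_rot: [0.361, 0.933, 0.0, 0.0]
ft_force: [0.5, -1.4, -0.7]
gripper_width: 0.0409
grasp_force: 26.6
```

```bash
python3 st.py
```

```text
5.75 [ 0.5547 -0.0134  0.1838] yawcw -137.7 F [ 0.53 -1.39 -0.71] M [-0.168 -0.174 -0.006] w 0.0409 26.61895751953125 q7 0.45 Ftool [-1.32 -0.68  0.72]
```

>>> play_rows(series="0 0 0.5 0 0 -0.0005 -0.1;0 0 0.5 0 0 -0.0005 -0.1;0 0 0.5 0 0 -0.0005 -0.1;0 0 0.5 0 0 -0.0005 -0.1;0 0 0 0 0 0 -0.1")

```text
time: 6.17
eef_pos: [0.555, -0.0133, 0.1843]
eef_rot: [0.434, 0.901, 0.0, 0.001]
ft_force: [2.7, 0.2, -2.4]
gripper_width: 0.0404
grasp_force: 26.6
```

```bash
python3 st.py
```

```text
6.1667 [ 0.555  -0.0133  0.1843] yawcw -128.5 F [ 2.72  0.18 -2.38] M [-0.158 -0.531 -0.039] w 0.0404 26.552143692970276 q7 0.31 Ftool [-1.56  2.24  2.38]
```

>>> play_rows(series="0 0 0.5 -0.0015 0.002 -0.0005 -0.1;0 0 0.5 0 0 -0.0005 -0.1;0 0 0.5 0 0 -0.0005 -0.1;0 0 0.5 0 0 -0.0005 -0.1;0 0 0.5 0 0 -0.0005 -0.1;0 0 0.5 0 0 -0.0005 -0.1;0 0 0 0 0 0 -0.1;0 0 0 0 0 0 -0.1")

```text
time: 6.83
eef_pos: [0.5552, -0.0136, 0.185]
eef_rot: [0.538, 0.843, -0.0, 0.0]
ft_force: [1.2, -1.3, -2.3]
gripper_width: 0.041
grasp_force: 26.6
```

```bash
python3 st.py
```

```text
6.8333 [ 0.5552 -0.0136  0.185 ] yawcw -114.9 F [ 1.24 -1.25 -2.3 ] M [-0.356 -0.331 -0.034] w 0.041 26.56977653503418 q7 0.1 Ftool [-1.65  0.6   2.3 ]
```

>>> play_rows(series="0 0 0.6 -0.001 0 -0.0005 -0.1;0 0 0.6 0 0 -0.0006 -0.1;0 0 0.6 0 0 -0.0006 -0.1;0 0 0.6 0 0 -0.0006 -0.1;0 0 0.6 0 0 -0.0006 -0.1;0 0 0.6 0 0 -0.0006 -0.1;0 0 0 0 0 0 -0.1;0 0 0 0 0 0 -0.1")

```text
time: 7.5
eef_pos: [0.5548, -0.0136, 0.1858]
eef_rot: [0.653, 0.757, -0.0, -0.0]
ft_force: [-0.2, -1.3, -1.5]
gripper_width: 0.0411
grasp_force: 26.6
```

```bash
python3 st.py; python3 - <<'E'
from h import *
p,d=read_camera("wrist");cv2.imwrite('pics/w3.png',p[:,:,::-1])
E
```

```text
7.5 [ 0.5548 -0.0136  0.1858] yawcw -98.4 F [-0.18 -1.31 -1.52] M [-0.355 -0.086 -0.104] w 0.0411 26.590436697006226 q7 -0.16 Ftool [-1.27 -0.37  1.52]
```

View pics/w3.png

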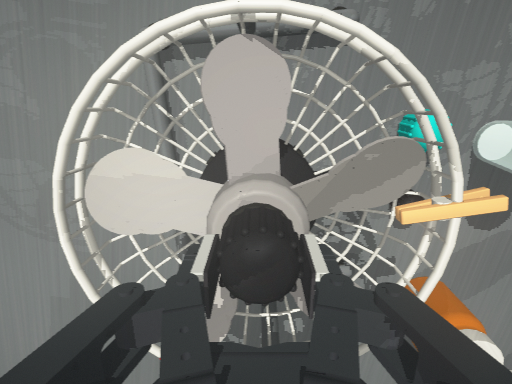

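The spinner (260,255) is held squarely between the pads. Its rise matches the turn with little force, so it is running up the thread.

>>> play_rows(series="0 0 0.6 0 0 -0.0006 -0.1;0 0 0.6 0 0 -0.0006 -0.1;0 0 0.6 0 0 -0.0006 -0.1;0 0 0.6 0 0 -0.0006 -0.1;0 0 0.6 0 0 -0.0006 -0.1;0 0 0.6 0 0 -0.0006 -0.1;0 0 0 0 0 0 -0.1;0 0 0 0 0 0 -0.1")

```text
time: 8.22
eef_pos: [0.5546, -0.0135, 0.1866]
eef_rot: [0.755, 0.656, -0.001, -0.0]
ft_force: [-1.1, -1.2, -1.8]
gripper_width: 0.0408
grasp_force: 26.6
```

```bash
python3 st.py
```

```text
8.2167 [ 0.5546 -0.0135  0.1866] yawcw -81.9 F [-1.06 -1.2  -1.82] M [-0.459  0.146  0.086] w 0.0408 26.576489210128784 q7 -0.42 Ftool [-1.33 -0.88  1.82]
```

>>> play_rows(series="0 0 0.6 0 0 -0.0006 -0.1;0 0 0.6 0 0 -0.0006 -0.1;0 0 0.6 0 0 -0.0006 -0.1;0 0 0.6 0 0 -0.0006 -0.1;0 0 0 0 0 0 -0.1;0 0 0 0 0 0 -0.1")

```text
time: 8.72
eef_pos: [0.5546, -0.0135, 0.1871]
eef_rot: [0.814, 0.58, -0.001, -0.0]
ft_force: [-0.0, -1.9, -1.5]
gripper_width: 0.0411
grasp_force: 26.6
```

```bash
python3 st.py
```

```text
8.7167 [ 0.5546 -0.0135  0.1871] yawcw -70.9 F [-0.   -1.87 -1.53] M [-0.413  0.143  0.016] w 0.0411 26.55232608318329 q7 -0.59 Ftool [-1.77  0.61  1.53]
```

```bash
cat > st.py <<'E'
from h import *
S=[]
for i in range(4): S.append(read_state());read_camera("wrist")
S.append(read_state());s=S[-1];a=R.from_quat(s["eef_rot"]).as_matrix()
F=np.mean([x["ft_force"] for x in S],0);M=np.array([x["moment"] for x in S])
print(s["time"],s["eef_pos"].round(4),'turned',np.degrees(-np.arctan2(a[1,0],a[0,0])).round(1)+137.7,'F',F.round(2),'Mz',M[:,2].round(3),M[:,2].mean().round(3),'w',round(s["gripper_width"],4),'q7',s["joint_pos"][6].round(2),'Ftool',(a.T@F).round(2))
E
python3 st.py
```

```text
8.9167 [ 0.5547 -0.0135  0.1872] turned 66.79999999999998 F [-0.95 -2.13 -2.53] Mz [ 0.016  0.004 -0.017  0.037  0.021] 0.012 w 0.041 q7 -0.59 Ftool [-2.33 -0.19  2.54]
```

>>> play_rows(series="0 0 0.6 0 0 -0.0006 -0.1;0 0 0.6 0 0 -0.0006 -0.1;0 0 0.6 0 0 -0.0006 -0.1;0 0 0.6 0 0 -0.0006 -0.1;0 0 0 0 0 0 -0.1")

```text
time: 9.33
eef_pos: [0.5547, -0.0136, 0.1879]
eef_rot: [0.867, 0.498, -0.001, -0.0]
ft_force: [-2.0, -3.1, -2.3]
gripper_width: 0.0412
grasp_force: 26.5
```

```bash
python3 st.py
```

```text
9.5333 [ 0.5548 -0.0135  0.1879] turned 77.79999999999998 F [-1.84 -2.8  -2.52] Mz [-0.031  0.013  0.009  0.033  0.057] 0.016 w 0.0411 q7 -0.77 Ftool [-3.34 -0.19  2.52]
```

>>> play_rows(series="0 0 0.6 -0.0025 0 -0.0006 -0.1;0 0 0.6 0 0 -0.0006 -0.1;0 0 0 0 0 0 -0.1;0 0 0 0 0 0 -0.1")

```text
time: 9.87
eef_pos: [0.5547, -0.014, 0.1882]
eef_rot: [0.889, 0.457, -0.0, -0.0]
ft_force: [-1.4, -3.1, -3.8]
gripper_width: 0.041
grasp_force: 26.4
```

```bash
python3 st.py
```

```text
10.0667 [ 0.5547 -0.014   0.1882] turned 83.39999999999999 F [-1.31 -2.43 -4.06] Mz [-0.009  0.019  0.062  0.005  0.065] 0.028 w 0.0412 q7 -0.85 Ftool [-2.74  0.35  4.06]
```

>>> play_rows(series="0 0 0.6 0 0 -0.0006 -0.1;0 0 0.6 0 0 -0.0006 -0.1;0 0 0 0 0 0 -0.1;0 0 0 0 0 0 -0.1")

```text
time: 10.4
eef_pos: [0.5547, -0.0137, 0.1887]
eef_rot: [0.91, 0.414, -0.0, -0.0]
ft_force: [-3.0, -1.0, -2.8]
gripper_width: 0.0408
grasp_force: 26.4
```

```bash
python3 st.py
```

```text
10.6 [ 0.5547 -0.0137  0.1886] turned 88.79999999999998 F [-2.2  -1.95 -3.05] Mz [-0.019  0.017 -0.069 -0.056 -0.009] -0.027 w 0.0413 q7 -0.94 Ftool [-2.92 -0.37  3.06]
```

>>> play_rows(series="0 0 0.6 -0.001 0 -0.0006 -0.1;0 0 0.6 0 0 -0.0006 -0.1;0 0 0 0 0 0 -0.1;0 0 0 0 0 0 -0.1")

```text
time: 10.93
eef_pos: [0.5547, -0.0142, 0.1889]
eef_rot: [0.929, 0.37, -0.0, 0.0]
ft_force: [-1.3, -1.7, -4.4]
gripper_width: 0.0414
grasp_force: 26.4
```

```bash
python3 st.py
```

```text
11.1333 [ 0.5547 -0.0141  0.1889] turned 94.39999999999999 F [-1.69 -1.89 -3.95] Mz [-0.068 -0.021  0.036  0.054  0.068] 0.014 w 0.041 q7 -1.03 Ftool [-2.53  0.21  3.95]
```

>>> play_rows(series="0 0 0.5 0 0 -0.0005 -0.1;0 0 0.5 0 0 -0.0005 -0.1;0 0 0 0 0 0 -0.1;0 0 0 0 0 0 -0.1")

```text
time: 11.47
eef_pos: [0.5546, -0.0141, 0.1891]
eef_rot: [0.943, 0.332, -0.0, 0.0]
ft_force: [-2.2, -1.8, -4.2]
gripper_width: 0.041
grasp_force: 26.4
```

```bash
python3 st.py
```

```text
11.6667 [ 0.5546 -0.0141  0.1891] turned 98.89999999999999 F [-1.97 -1.91 -4.54] Mz [0.005 0.009 0.024 0.039 0.009] 0.017 w 0.041 q7 -1.1 Ftool [-2.74  0.26  4.54]
```

>>> play_rows(series="0 0 0.5 0 0 -0.0003 -0.1;0 0 0.5 0 0 -0.0003 -0.1;0 0 0 0 0 0 -0.1;0 0 0 0 0 0 -0.1")

```text
time: 12.0
eef_pos: [0.5546, -0.0138, 0.1895]
eef_rot: [0.956, 0.294, 0.0, -0.0]
ft_force: [-2.7, -1.5, -4.6]
gripper_width: 0.041
grasp_force: 26.4
```

```bash
python3 st.py
```

```text
12.2 [ 0.5547 -0.0139  0.1895] turned 103.49999999999999 F [-2.53 -1.63 -3.74] Mz [-0.033 -0.029  0.025 -0.001 -0.04 ] -0.016 w 0.0409 q7 -1.18 Ftool [-3.01 -0.07  3.74]
```

>>> play_rows(series="0 0 0.5 0 0 -0.0003 -0.1;0 0 0.5 0 0 -0.0003 -0.1;0 0 0 0 0 0 -0.1;0 0 0 0 0 0 -0.1")

```text
time: 12.53
eef_pos: [0.5547, -0.014, 0.1897]
eef_rot: [0.967, 0.256, 0.0, 0.0]
ft_force: [-2.1, -2.4, -2.8]
gripper_width: 0.0409
grasp_force: 26.5
```

```bash
python3 st.py
```

```text
12.7333 [ 0.5547 -0.014   0.1896] turned 108.1 F [-2.68 -1.7  -2.51] Mz [-0.011  0.033  0.03   0.019 -0.025] 0.009 w 0.041 q7 -1.25 Ftool [-3.17  0.16  2.51]
```

>>> play_rows(series="0 0 0.5 0 0 -0.0005 -0.1;0 0 0.5 0 0 -0.0005 -0.1;0 0 0 0 0 0 -0.1;0 0 0 0 0 0 -0.1")

```text
time: 13.07
eef_pos: [0.5547, -0.0139, 0.1899]
eef_rot: [0.976, 0.217, 0.0, -0.0]
ft_force: [-3.3, -0.2, -2.1]
gripper_width: 0.0407
grasp_force: 26.5
```

```bash
python3 st.py
```

```text
13.2667 [ 0.5547 -0.0139  0.1899] turned 112.69999999999999 F [-2.8  -0.78 -2.46] Mz [ 0.021 -0.004 -0.014  0.015  0.036] 0.011 w 0.0409 q7 -1.32 Ftool [-2.87 -0.48  2.46]
```

>>> play_rows(series="0 0 0.5 0 0 -0.0005 -0.1;0 0 0.5 0 0 -0.0005 -0.1;0 0 0 0 0 0 -0.1;0 0 0 0 0 0 -0.1")

```text
time: 13.6
eef_pos: [0.5548, -0.0138, 0.1902]
eef_rot: [0.984, 0.178, 0.0, -0.0]
ft_force: [-2.4, -0.9, -1.6]
gripper_width: 0.0409
grasp_force: 26.6
```

```bash
python3 st.py
```

```text
13.8 [ 0.5548 -0.0139  0.1902] turned 117.29999999999998 F [-2.83 -0.56 -1.5 ] Mz [-0.029  0.002  0.015  0.026 -0.004] 0.002 w 0.0408 q7 -1.4 Ftool [-2.85 -0.47  1.5 ]
```

>>> play_rows(series="0 0 0.35 0 0 -0.0008 -0.1;0 0 0.35 0 0 -0.0008 -0.1;0 0 0 0 0 0 -0.1;0 0 0 0 0 0 -0.1")

```text
time: 14.13
eef_pos: [0.5547, -0.0139, 0.1905]
eef_rot: [0.989, 0.15, 0.0, -0.0]
ft_force: [-1.7, 0.2, -1.7]
gripper_width: 0.0412
grasp_force: 26.6
```

```bash
python3 st.py
```

```text
14.3333 [ 0.5547 -0.0139  0.1905] turned 120.49999999999999 F [-2.69  0.39 -1.34] Mz [ 0.026 -0.042 -0.     0.002 -0.032] -0.009 w 0.0409 q7 -1.45 Ftool [-2.46 -1.17  1.34]
```

>>> play_rows(series="0 0 0.35 0 0 -0.0008 -0.1;0 0 0.35 0 0 -0.0008 -0.1;0 0 0 0 0 0 -0.1;0 0 0 0 0 0 -0.1")

```text
time: 14.67
eef_pos: [0.5548, -0.0139, 0.1909]
eef_rot: [0.993, 0.122, 0.0, -0.0]
ft_force: [-3.7, 0.7, -0.2]
gripper_width: 0.0411
grasp_force: 26.6
```

```bash
python3 st.py
```

```text
14.8667 [ 0.5548 -0.014   0.1909] turned 123.69999999999999 F [-2.98  0.67 -0.9 ] Mz [ 0.002 -0.002  0.041  0.006 -0.005] 0.008 w 0.0413 q7 -1.5 Ftool [-2.73 -1.37  0.9 ]
```

>>> play_rows(series="0 0 0 0 0 -0.002 -0.1;0 0 0 0 0 -0.002 -0.1;0 0 0 0 0 0 -0.1;0 0 0 0 0 0 -0.1")

```text
time: 15.2
eef_pos: [0.5547, -0.014, 0.1919]
eef_rot: [0.993, 0.122, 0.0, -0.0]
ft_force: [-3.0, 0.8, -1.9]
gripper_width: 0.0411
grasp_force: 26.6
```

```bash
python3 st.py
```

```text
15.4 [ 0.5547 -0.014   0.1919] turned 123.69999999999999 F [-2.81  1.17 -1.58] Mz [-0.039 -0.013 -0.03  -0.009  0.052] -0.008 w 0.041 q7 -1.5 Ftool [-2.44 -1.81  1.57]
```

>>> play_rows(series="0 0 0 -0.001 -0.001 -0.002 -0.1;0 0 0 -0.001 0 -0.002 -0.1;0 0 0 0 0 0 -0.1;0 0 0 0 0 0 -0.1")

```text
time: 15.73
eef_pos: [0.5545, -0.0141, 0.1931]
eef_rot: [0.993, 0.122, 0.0, 0.0]
ft_force: [-1.9, 0.4, -0.7]
gripper_width: 0.0409
grasp_force: 26.6
```

```bash
python3 st.py
```

```text
15.9333 [ 0.5545 -0.014   0.1931] turned 123.69999999999999 F [-1.6   0.82 -0.28] Mz [ 0.059 -0.013 -0.002  0.039 -0.057] 0.005 w 0.041 q7 -1.5 Ftool [-1.36 -1.18  0.28]
```

A light pull meets no resistance, so the thread has let go. I lift slowly while watching the force.

>>> play_rows(series="0 0 0 0 0 -0.006 -0.1;0 0 0 0 0 -0.008 -0.1;0 0 0 0 0 -0.008 -0.1;0 0 0 0 0 -0.008 -0.1;0 0 0 0 0 0 -0.1")

```text
time: 16.35
eef_pos: [0.5551, -0.0142, 0.2013]
eef_rot: [0.993, 0.122, 0.001, 0.0]
ft_force: [0.4, 0.2, -0.3]
gripper_width: 0.0407
grasp_force: 26.6
```

```bash
python3 st.py
```

```text
16.55 [ 0.5543 -0.0141  0.2004] turned 123.69999999999999 F [ 0.21 -0.12 -0.55] Mz [-0.022  0.008 -0.054 -0.033  0.021] -0.016 w 0.0407 q7 -1.5 Ftool [0.17 0.17 0.55]
```

>>> play_rows(series="0 0 0 0 0 -0.02 -0.1;0 0 0 0 0 -0.04 -0.1;0 0 0 0 0 -0.06 -0.1;0 0 0 0 0 -0.06 -0.1;0 0 0 0 0 -0.06 -0.1;0 0 0 0 0 -0.04 -0.1;0 0 0 0 0 -0.02 -0.1;0 0 0 0 0 0 -0.1")

```text
time: 17.22
eef_pos: [0.5549, -0.0139, 0.2769]
eef_rot: [0.993, 0.122, 0.001, 0.0]
ft_force: [0.6, -0.1, -0.8]
gripper_width: 0.0408
grasp_force: 26.6
```

```bash
python3 st.py; python3 - <<'E'
from h import *
p,d=read_camera("scene");cv2.imwrite('pics/s2.png',cv2.resize(p[90:300,170:430,::-1],(780,630))[:600])
P=pose("scene")
# dish recheck
u,v=333,259
pts=np.array([dpt(P,x,y,d[y,x]) for y in range(v-32,v+33) for x in range(u-32,u+33) if d[y,x]>0])
k=pts[(pts[:,2]>.018)&(pts[:,2]<.034)];print('dish',(k.min(0)+k.max(0))/2)
fl=pts[np.hypot(pts[:,0]-.5615,pts[:,1]-.282)<.03];print('floor',np.median(fl[:,2]))
print(move((.5615,.282,.27)))
E
```

```text
17.4167 [ 0.5536 -0.0141  0.2744] turned 123.69999999999999 F [ 0.15 -0.1  -0.47] Mz [ 0.005 -0.048 -0.005 -0.009 -0.057] -0.023 w 0.0409 q7 -1.47 Ftool [0.12 0.13 0.47]
dish [0.56138893 0.282075   0.02590568]
floor 0.0037671417292098885
[ 0.31660391 -1.14156229  0.01737016]
```

View pics/s2.png

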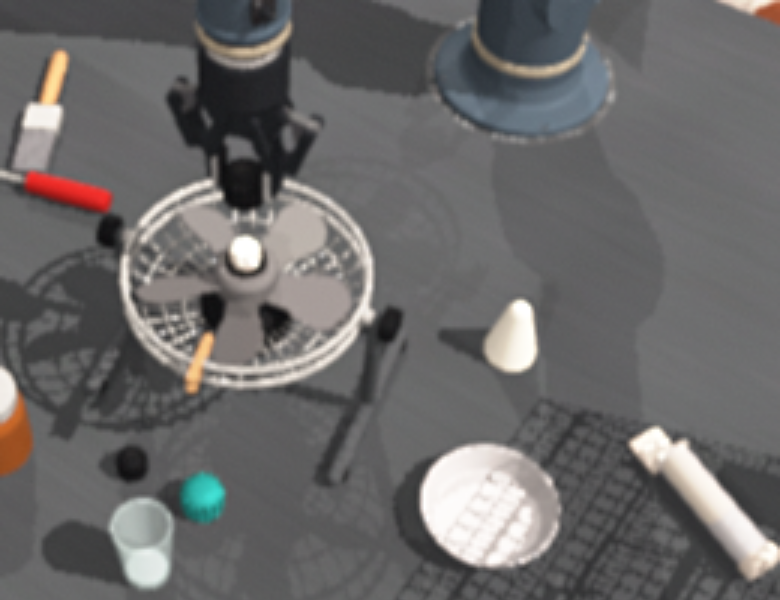

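The picture shows the spinner in the gripper, the bare nose at (245,250) and the dish at (490,505). Now I carry it to the dish.

>>> play_rows(series="0 0 0 0.013 -0.05 0 -0.1;0 0 0 0.027 -0.1 0 -0.1;0 0 0 0.03 -0.11 0 -0.1;0 0 0 0.03 -0.11 0 -0.1;0 0 0 0.03 -0.11 0 -0.1;0 0 0 0.03 -0.11 0 -0.1;0 0 0 0.03 -0.11 0 -0.1;0 0 0 0.03 -0.11 0 -0.1")

```text
time: 18.13
eef_pos: [0.5582, 0.1969, 0.2746]
eef_rot: [0.993, 0.122, -0.001, 0.0]
ft_force: [-0.0, 0.3, 0.1]
gripper_width: 0.0411
grasp_force: 26.6
```

>>> play_rows(series="0 0 0 0.03 -0.11 0 -0.1;0 0 0 0.03 -0.1 0 -0.1;0 0 0 0.026 -0.08 0 -0.1;0 0 0 0.012 -0.05 0 -0.1;0 0 0 0 0 0.03 -0.1;0 0 0 0 0 0.05 -0.1;0 0 0 0 0 0.05 -0.1;0 0 0 0 0 0 -0.1")

```text
time: 18.8
eef_pos: [0.5607, 0.2806, 0.2386]
eef_rot: [0.993, 0.12, -0.003, 0.002]
ft_force: [-0.6, -0.5, -1.2]
gripper_width: 0.041
grasp_force: 26.6
```

```bash
python3 st.py; python3 -c "
from h import *;print(move((.5615,.282,.04)))"
```

```text
19.0 [0.5624 0.2833 0.2431] turned 123.79999999999998 F [ 0.11 -0.09  0.04] Mz [ 0.048 -0.018 -0.024  0.018  0.029] 0.011 w 0.0413 q7 -2.03 Ftool [ 0.09  0.12 -0.04]
[-0.00506533  0.00406955  0.8122982 ]
```

>>> play_rows(series="0 0 0 -0.005 0.004 0.05 -0.1;0 0 0 0 0 0.12 -0.1;0 0 0 0 0 0.14 -0.1;0 0 0 0 0 0.14 -0.1;0 0 0 0 0 0.14 -0.1;0 0 0 0 0 0.12 -0.1;0 0 0 0 0 0.08 -0.1;0 0 0 0 0 0.02 -0.1")

```text
time: 19.67
eef_pos: [0.5593, 0.2812, 0.037]
eef_rot: [0.993, 0.121, -0.003, 0.001]
ft_force: [-0.4, 0.5, 0.4]
gripper_width: 0.0406
grasp_force: 26.6
```

```bash
python3 st.py; python3 -c "
from h import *;print(move((.5615,.282,.016)))"
```

```text
19.8667 [0.5623 0.2837 0.0422] turned 123.69999999999999 F [-0.1   0.16 -0.07] Mz [ 0.009 -0.054  0.037  0.043  0.064] 0.02 w 0.0409 q7 -2.13 Ftool [-0.06 -0.18  0.07]
[-0.0050454   0.0059399   0.10483873]
```

Down to about 0.015, slowly, then by feel.

>>> play_rows(series="0 0 0 -0.004 0.005 0.03 -0.1;0 0 0 0 0 0.035 -0.1;0 0 0 0 0 0.025 -0.1;0 0 0 0 0 0.015 -0.1;0 0 0 0 0 0 -0.1;0 0 0 0 0 0 -0.1")

```text
time: 20.37
eef_pos: [0.5601, 0.2814, 0.0137]
eef_rot: [0.993, 0.122, -0.0, 0.0]
ft_force: [-0.1, -0.5, -0.7]
gripper_width: 0.0409
grasp_force: 26.6
```

```bash
python3 st.py
```

```text
20.5667 [0.5605 0.2817 0.0144] turned 123.69999999999999 F [ 0.51  0.07 -0.33] Mz [-0.05   0.008 -0.051  0.036  0.003] -0.011 w 0.0413 q7 -2.15 Ftool [0.51 0.06 0.33]
```

>>> play_rows(series="0 0 0 0 0 0.003 -0.1;0 0 0 0 0 0.003 -0.1;0 0 0 0 0 0 -0.1;0 0 0 0 0 0 -0.1")

```text
time: 20.9
eef_pos: [0.5603, 0.2814, 0.0126]
eef_rot: [0.993, 0.122, 0.0, 0.0]
ft_force: [-0.0, 0.5, -0.6]
gripper_width: 0.0413
grasp_force: 26.6
```

```bash
python3 st.py
```

```text
21.1 [0.5603 0.2815 0.0126] turned 123.69999999999999 F [ 0.12 -0.26 -0.27] Mz [-0.021 -0.011 -0.021  0.008  0.01 ] -0.007 w 0.0408 q7 -2.15 Ftool [0.06 0.29 0.27]
```

>>> play_rows(series="0 0 0 0 0 0.003 -0.1;0 0 0 0 0 0.001 -0.1;0 0 0 0 0 0 -0.1;0 0 0 0 0 0 -0.1")

```text
time: 21.43
eef_pos: [0.5604, 0.2815, 0.0124]
eef_rot: [0.993, 0.122, 0.0, 0.0]
ft_force: [-1.9, -0.5, 5.7]
gripper_width: 0.0409
grasp_force: 27.1
```

```bash
python3 st.py
```

```text
21.6333 [0.5604 0.2815 0.0124] turned 123.69999999999999 F [-1.62 -0.82  5.77] Mz [ 0.033  0.047  0.01  -0.016  0.04 ] 0.023 w 0.0415 q7 -2.15 Ftool [-1.77  0.41 -5.77]
```

>>> play_rows(series="0 0 0 0 0 0.002 -0.1;0 0 0 0 0 0 -0.1;0 0 0 0 0 0 -0.1")

```text
time: 21.88
eef_pos: [0.5604, 0.2815, 0.0124]
eef_rot: [0.993, 0.122, 0.0, 0.0]
ft_force: [-1.7, -1.7, 7.7]
gripper_width: 0.0407
grasp_force: 27.3
```

```bash
python3 st.py
```

```text
22.0833 [0.5604 0.2815 0.0124] turned 123.69999999999999 F [-2.03 -1.87  8.54] Mz [ 0.014  0.028  0.     0.01  -0.014] 0.008 w 0.0407 q7 -2.15 Ftool [-2.41  1.33 -8.54]
```

It's touching the floor. I take the load off, open part way and rise.

>>> play_rows(series="0 0 0 0 0 -0.006 -0.1;0 0 0 0 0 0 -0.1;0 0 0 0 0 0 0.1;0 0 0 0 0 0 0.2;0 0 0 0 0 0 0.35;0 0 0 0 0 0 0.35;0 0 0 0 0 0 0.35")

```text
time: 22.67
eef_pos: [0.5602, 0.2814, 0.0124]
eef_rot: [0.993, 0.122, -0.0, 0.0]
ft_force: [-1.1, 0.5, -0.1]
gripper_width: 0.0576
grasp_force: 0.0
```

```bash
python3 st.py
```

```text
22.8667 [0.5603 0.2814 0.0125] turned 123.69999999999999 F [-0.02  0.15  0.09] Mz [ 0.065  0.041 -0.009  0.007  0.034] 0.028 w 0.0574 q7 -2.15 Ftool [ 0.02 -0.15 -0.09]
```

>>> play_rows(series="0 0 0 0 0 -0.02 0.35;0 0 0 0 0 -0.04 0.35;0 0 0 0 0 -0.06 0.35;0 0 0 0 0 -0.08 0.35;0 0 0 0 0 -0.1 0.35;0 0 0 0 0 -0.1 0.35;0 0 0 0 0 -0.1 0.35;0 0 0 0 0 -0.05 0.35")

```text
time: 23.53
eef_pos: [0.5616, 0.2826, 0.1545]
eef_rot: [0.993, 0.122, 0.003, -0.001]
ft_force: [0.9, -0.4, 0.9]
gripper_width: 0.0574
grasp_force: 0.0
```

```bash
python3 st.py; python3 - <<'E'
from h import *
p,d=read_camera("wrist");cv2.imwrite('pics/w4.png',p[:,:,::-1])
E
```

```text
23.7333 [0.5599 0.281  0.1496] turned 123.69999999999999 F [ 0.46 -0.22  0.31] Mz [-0.061  0.042  0.022  0.004 -0.022] -0.003 w 0.0578 q7 -2.07 Ftool [ 0.4   0.33 -0.31]
```

View pics/w4.png

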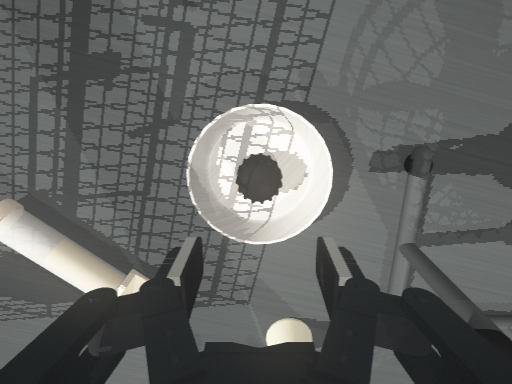

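The spinner stands upright at (260,178) in the middle of the dish, and nothing else has moved.

```bash
python3 -c "
from plant import *;print(finish_job())"
```

```text
the job is handed in; nothing more can be done
None
```

The spinner cap is off the fan and stands open end down in the aluminium dish. It unscrewed clockwise through about 124°, lifted off without resistance and was set down gently, and the job was handed in at about 24 s.

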